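# Open the gas cock, refit the hob knob and hold it pressed in

### The arm

A 6-joint arm with a two-finger parallel gripper is mounted at the origin on the work surface. World frame = base frame: x ahead of the robot, y to its left, z up, the work surface at z = 0. Lengths are in m, angles in rad, forces in N, time in s.
With the tool pointing down it reaches from about 0.325 to 0.9 m from the base axis. Payload 6.1 kg.
Tool frame: the origin (TCP) lies midway between the tips of the shut fingers; the grasp point (between the pads) lies 19 mm behind it; z points along the fingers, y is the line along which they close (so a half turn about z gives the same grasp; the last joint's range is limited). The gripper opens to 85 mm and grips with 20 to 120 N. Pads are 22 mm wide; open, the fingers measure 114 mm over their backs; the gripper's body (76 mm by 85 mm) begins 54 mm behind the grasp point. The pads swing forward as they close: fully open they stand 13 mm farther back than shut.
Start: joints at [-1.271, 0.22, 1.526, -0, 1.395, -0.126], TCP at [0.258, -0.569, 0.231] pointing down, gripper open.
Joint ranges: [-2.98, 2.98], [-0.91, 2.08], [0.09, 2.57], [-1.24, 4.39], [0.2, 2.65], [-2.68, 2.68]. Speed limits (rad/s): [2.57, 2.57, 3.01, 3.14, 3.14, 3.14].

### API

Orientations are given as [roll, pitch, yaw] about the fixed x, y, z axes, in that order (R = Rz(yaw) Ry(pitch) Rx(roll)).
In Python, from plant import movep, move_l, set_joints, gripper_to, hold, inverse_kinematics, observe, get_image, get_calibration, Unreachable, job_done gives the robot as it stands. Calls block until the motion is done:
- movep(position, orientation): joint-space move of the TCP to a pose.
- move_l(position, feed=0.15, rotation=None, max_force=None): straight line of the TCP; rotation=None keeps the orientation; feed is the mean speed in m/s. With max_force (N) it stops when the force on the tool has changed by that much, and returns True; else False.
- set_joints(angles): joint-space move.
- gripper_to(opening, f_grip=None): finger opening in m; f_grip is the grip in N (None keeps the last); returns when the fingers have stopped.
- hold(seconds).
- inverse_kinematics(position, orientation): joint angles nearest the present ones, or None.
- observe(): the state.
- get_image(name): name is "side" or "top" or "wrist"; returns (picture, depth): 384x512x3 uint8, red, green, blue; 384x512 float32, m along the optical axis (not along the pixel's ray), 0 where there is no reading.
- get_calibration(name): a dict with "intrinsics" (3x3 intrinsics, pixels), "dist_coeffs" ([k1, k2, p1, p2, k3] as OpenCV has them; the pictures are not rectified), "world_from_camera" (4x4, takes a point from camera to world coordinates). Camera axes: x right, y down, z forward; pixel columns grow to the right and rows downward; lengths in m; the calibration is good to about 2 mm. A picture is of the moment at which its call begins: read the wrist's pose just before it. get_calibration takes no time and is no camera call; for the wrist camera it gives the pose at the moment of the call.
A pose or a line that the arm cannot do raises Unreachable and nothing moves.
- job_done(): hands the job in; it is judged then, once.
The state is a dict: "time_s": time; "q": joint angles; "joint_velocities": joint speeds; "joint_torque": joint torques, N m; "eef_pos": TCP position; "tcp_rot": TCP orientation; "ft_force": force on the tool from outside, world axes, zero at the start; "torque": the same for the moment, N m; "opening": finger opening in m; "grasp_force": force on a finger pad.
Only numpy, scipy, OpenCV 4.12 (cv2) and the standard library are available. Lean on these libraries where they do the work, as an engineer would, in place of code of your own. Each camera call takes 0.05 s, during which the arm holds its last target. There are 200 camera calls.

### The job

First turn the handle of the gas cock on the worktop clockwise until it clicks past its detent and stays open. Then pick up the loose cooker knob, turn it so that its D-shaped hole matches the bare D-shaped spindle on the hob, push it fully home on the spindle, press it in against its spring to the stop, as for lighting a burner, and keep pressing: finish while still holding it pressed in. Leave everything else where it stands.

Things in the scene. Friction and masses are not known exactly. Their poses are not given: they have to be found in the camera images.
- gas_cock: fixed steel gas cock on the worktop: round foot of 64 mm diameter, 36 mm diameter body 36 mm high, with a short brass pipe stub (18 to 22 mm diameter, level, 18 mm above the worktop) to 45 mm from the axis on its -x side. Origin on the turning axis at worktop height. It does not turn itself; its handle does.
- cock_grip (a point): middle of the grip bar of the gas cock's handle, on its vertical turning axis, 57 mm above the worktop. The bar is steel, level, 56 mm long, 14 mm wide, from 43 to 67 mm above the worktop; its length lies along this point's x axis, which turns with the handle.
- cock_handle (a joint): angle of the gas cock's handle in rad: 0 closed (the bar in line with the pipe stub), growing clockwise seen from above to 1.2 at its end stop (open). A spring detent pulls it back to 0 below 0.6 rad and, once past 0.6, snaps it on to 1.2 and keeps it there; the greatest resistance is about 0.12 N m, near 0.25 rad.
- knob: loose black cooker knob (about 60 g) standing bore down; origin: centre of its underside. Round skirt 46 mm across, 18 mm high; on it a grip bar 14 mm wide, 18 to 40 mm up, along the knob's x axis from -20 mm to a pointed nose at +23 mm (steel pointer line on top, nose end). D-shaped hole below: 16 mm deep, 15.4 mm diameter, flat 2.7 mm from the axis on the nose (+x) side.
- knob_nose (a point): upper tip of the loose knob's pointed nose: 23 mm along the knob's x axis from its axis, 40 mm above its underside.
- control: bare control at the near end of the black glass hob, 110 mm beside the like control that has its knob (either way round). Fixed round steel bezel, 52 mm diameter, 4 mm thick, on the 8 mm thick hob; origin at its centre, on the glass. A raised rib 5 mm wide on its rim, out to 40 mm from the centre, marks its +x side, to which the spindle's flat faces.
- spindle_tip (a point): top centre of the upright aluminium D-spindle, 30 mm above the control's origin, 38 above the worktop; sinks as pressed. 14 mm diameter, flat 2 mm from the axis on this point's +x side; 26 mm out of the bezel, top 2.5 mm chamfered in 2 mm all round; cannot turn. Knob home: this point is at the hole's end, 16 mm above the knob's underside, and both x axes point the same way.
- spindle (a joint): how far the spindle is pressed down, in m: 0 free, 0.008 at its stop. Its spring takes 3 N to start moving and 9 N at the stop; the stop is rigid.
- other_control: the neighbouring hob control with its knob on (like the loose knob, fixed, top 63 mm above the worktop); origin at its centre on the hob's glass. To be left alone.
- hob: fixed black glass gas hob, 500 mm along its x by 300 mm, 8 mm thick, origin at the centre of its underside; the controls lie near its -x end, the pan supports (44 mm high) on the far two thirds. A steel pan (fixed) stands on the far burner.
- spice_jar: bystander: small round spice jar, 44 mm diameter, 95 mm high, origin under its centre.
- mug: bystander: white mug, 80 mm diameter, 90 mm high, origin under its centre.
- coffee_jar: bystander: coffee jar, 72 mm diameter, 130 mm high, origin under its centre.
- egg_cup: bystander: white egg cup, 44 mm diameter, 55 mm high, origin under its centre.
- pepper_mill: bystander: wooden pepper mill, 48 mm diameter, 120 mm high, origin under its centre.
- spoon: bystander: wooden spoon, 140 mm long, lying on the worktop.
Mind the look-alikes: they are no part of the job. Leave any purple or red look-alike of the knob alone.

How it is judged:
By the outcome, as a careful person would: the job done as asked, in the order asked, and still so for the second after the job is handed in, while the arm keeps its last pose, push and grip.
It also fails if it takes over 58 s, if anything falls off the work surface, if the arm or the gripper's body presses on something with over 40 N, if the wrist force passes 120 N, or if a joint passes its speed limit or range.

## Working session

There is one attempt and no reset: what is moved stays moved. The work goes in short steps, each a Python script; the robot and the scene stay as the last script left them, time stands still between calls to the robot, and variables do not carry over. Pictures are saved under pics/ and viewed, at most 10 in all, crops included, and the job is handed in when it is done.

```bash
mkdir -p pics; ls; cat > h.py <<'E'
import numpy as np, cv2
from plant import *
def save(n,im): cv2.imwrite(n,im[:,:,::-1])
def pts(cal,uv,z=None,depth=None):
    K=np.array(cal["intrinsics"],float);T=np.array(cal["world_from_camera"],float)
    uv=np.array(uv,np.float64).reshape(-1,1,2)
    n=cv2.undistortPoints(uv,K,np.array(cal["dist_coeffs"],float))[:,0]
    d=np.c_[n,np.ones(len(n))]@T[:3,:3].T;o=T[:3,3]
    s=(z-o[2])/d[:,2] if depth is None else np.asarray(depth)
    return o+d*s[:,None]
E
python3 - <<'E'
from h import *
for n in("top","side"):
    im,d=get_image(n);c=get_calibration(n);save(f"pics/{n}.png",im);np.savez(n,im=im,d=d)
    print(n,np.round(c["world_from_camera"],3).tolist(),np.round(c["intrinsics"],1).tolist(),c["dist_coeffs"])
print(observe())
E
```

```text
pics
top [[0.016, -0.999, 0.042, 0.457], [-1.0, -0.015, 0.02, -0.061], [-0.019, -0.042, -0.999, 1.053], [0.0, 0.0, 0.0, 1.0]] [[375.6, 0.0, 254.3], [0.0, 375.6, 197.7], [0.0, 0.0, 1.0]] [-0.10987714  0.          0.          0.          0.        ]
side [[-0.961, -0.156, 0.227, 0.302], [-0.275, 0.604, -0.748, 0.659], [-0.02, -0.782, -0.624, 0.642], [0.0, 0.0, 0.0, 1.0]] [[351.9, 0.0, 256.3], [0.0, 351.9, 190.9], [0.0, 0.0, 1.0]] [-0.04492627  0.          0.          0.          0.        ]
{'time_s': 0.1, 'q': array([-1.27112221e+00,  2.21132106e-01,  1.52746708e+00,  2.22232284e-05,
        1.39470404e+00, -1.26085782e-01]), 'joint_velocities': array([-0.00152033, -0.00048087, -0.00321818, -0.00025594,  0.00215549,
        0.00065695]), 'joint_torque': array([ 1.57028877e-03, -4.98243856e+01, -3.90544868e+01, -2.08651654e-04,
        5.71074081e-03,  7.09055342e-06]), 'eef_pos': array([ 0.25798715, -0.56868913,  0.23033371]), 'tcp_rot': array([-3.13989841e+00, -2.36807221e-04,  4.25755782e-01]), 'ft_force': array([-0.34162342, -0.05542536,  0.23518573]), 'torque': array([-0.03698412,  0.02334348, -0.03411647]), 'grasp_force': 0.0, 'opening': 0.08503245811003356}
```

View pics/top.png

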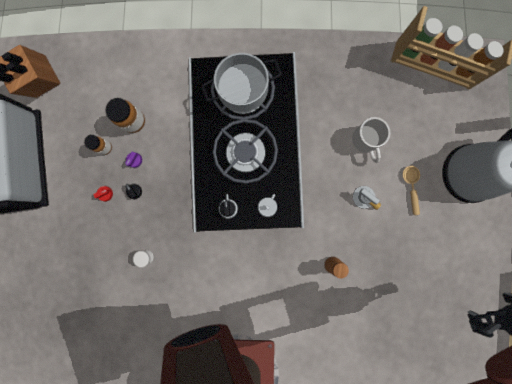

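View pics/side.png

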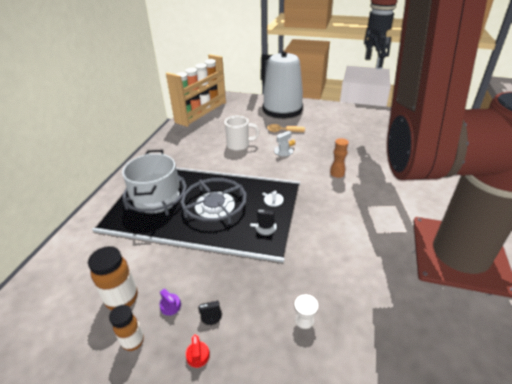

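The top view shows the candidates:
- **Loose knobs:** black at (134,191), purple at (133,160) and red at (104,194). Black fits the description.
- **Controls:** bare control at (268,207). The knobbed one at (228,208) is to be left alone.
- **Gas cock:** (366,197), with its brass stub towards (377,206).

I'll confirm these in one enlarged crop.

```bash
python3 - <<'E'
from h import *
im=np.load("top.npz")["im"]
c=[cv2.resize(im[y-24:y+24,x-32:x+32],(400,300),interpolation=cv2.INTER_CUBIC) for x,y in((134,191),(258,205),(367,197))]
s=cv2.resize(np.load("side.npz")["im"][126:168,256:312],(400,300),interpolation=cv2.INTER_CUBIC)
save("pics/crop.png",np.vstack([np.hstack(c[:2]),np.hstack([c[2],s])]))
E
```

```text
(no output)
```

View pics/crop.png

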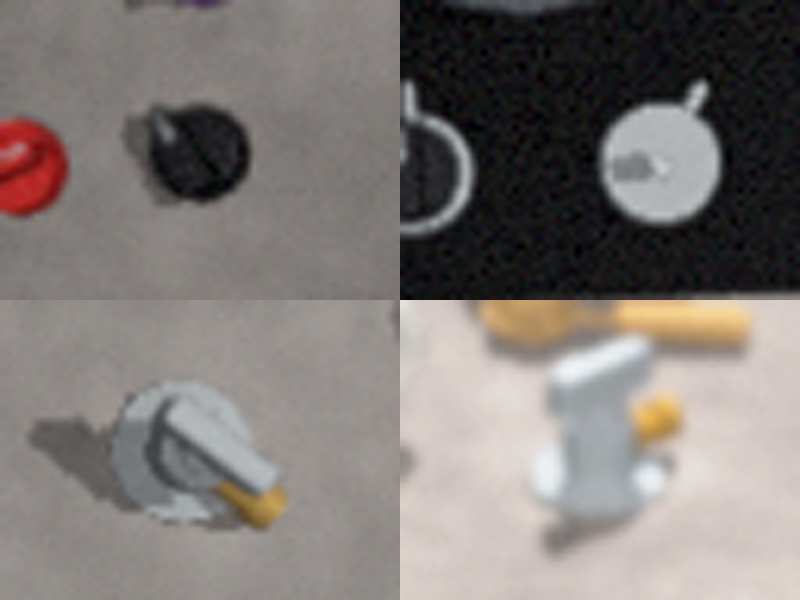

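The knob is at (134,191) with its nose towards (127,185). The bare control is at (268,207) with its rib tip at (274,195), and its spindle is visible. The cock's bar is in line with its stub, so it is closed. I'll compute positions and go above the cock for a close look.

```bash
python3 - <<'E'
from h import *
c=get_calibration("top")
P=lambda uv,z:np.round(pts(c,uv,z)[0],4)
k=P((134,191.3),.018);n=P((126.8,184.9),.04);b=P((267.8,206.9),.012);r=P((274.3,195),.011)
f=P((364.3,197),.004);g=P((371,196.8),.067);bars=[P((363.5,191.2),.067),P((377.5,201.8),.067)]
print(k,n,b,r,f,g,bars)
ang=lambda a,b:np.arctan2(*(b-a)[:2][::-1])
print(ang(k,n),ang(b,r),ang(bars[1],bars[0]))
o=observe();T=get_calibration("wrist")["world_from_camera"];print(np.round(T,3).tolist(),get_calibration("wrist")["intrinsics"])
yaw=ang(bars[1],bars[0])
for y in (yaw,yaw-1.3,yaw-np.pi,yaw-np.pi-1.3,yaw+np.pi):
  print(y,inverse_kinematics([f[0],f[1],.2],[np.pi,0,y]))
movep([f[0],f[1],.2],[np.pi,0,yaw])
cal=get_calibration("wrist");im,d=get_image("wrist");save("pics/w1.png",im);np.savez("w1",im=im,d=d,cal=cal)
print(observe()["time_s"],observe()["q"],np.round(cal["world_from_camera"],3).tolist())
E
```

```text
[0.5123 0.2981 0.018 ] [0.5285 0.3116 0.04  ] [ 0.4749 -0.078   0.012 ] [ 0.5082 -0.0955  0.011 ] [ 0.5069 -0.3487  0.004 ] [ 0.5047 -0.3494  0.067 ] [array([ 0.5192, -0.3293,  0.067 ]), array([ 0.4918, -0.3669,  0.067 ])]
0.6947382761967039 -0.483858887392686 0.9410518737862342
[[0.412, -0.867, -0.28, 0.331], [-0.911, -0.392, -0.125, -0.536], [-0.002, 0.306, -0.952, 0.373], [0.0, 0.0, 0.0, 1.0]] [[278.45077154   0.         258.41786208]
 [  0.         278.45077154 195.24717293]
 [  0.           0.           1.        ]]
0.9410518737862342 [-0.73066547  0.22018534  1.58633138  0.          1.33507593 -0.10092102]
-0.3589481262137658 [-7.30665469e-01  2.20185344e-01  1.58633138e+00 -4.44089210e-16
  1.33507593e+00  1.19907898e+00]
-2.2005407798035588 None
-3.5005407798035586 [-0.73066547  0.22018534  1.58633138  0.          1.33507593 -1.94251367]
4.0826445273760275 None
1.4167 [-7.32713798e-01  2.20111250e-01  1.58593547e+00 -4.57451559e-04
  1.33508282e+00 -1.00938169e-01] [[0.806, -0.563, -0.181, 0.554], [-0.591, -0.767, -0.248, -0.286], [0.001, 0.307, -0.952, 0.343], [0.0, 0.0, 0.0, 1.0]]
```

View pics/w1.png

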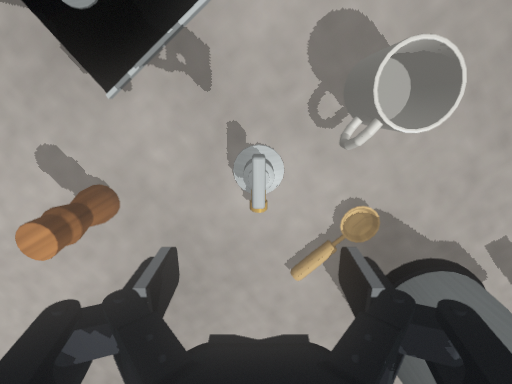

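Wrist view: cock in the middle at about (258,175), bar vertical from (258,154) to (258,210). My yaw is right. Nothing stands within reach of the fingers. I'll refine the bar's centre, grip and turn it.

```bash
python3 - <<'E'
from h import *
w=np.load("w1.npz",allow_pickle=True);c=w["cal"].item()
a,b=pts(c,[(258.5,155),(258.5,202)],.067);print(a,b,np.linalg.norm(a-b))
f=pts(c,[(259,170)],.004)[0];print("foot",f)
rgb=w["im"].astype(int);d=w["d"]
yy,xx=np.mgrid[140:220,235:285];q=np.c_[xx.ravel(),yy.ravel()].astype(float)
p=pts(c,q,depth=d[140:220,235:285].ravel());p=p[(p[:,2]>.058)&(p[:,2]<.075)]
r=cv2.minAreaRect((p[:,:2]*1000).astype(np.float32));print(len(p),r,p[:,2].mean())
E
```

```text
[ 0.52611777 -0.32409771  0.067     ] [ 0.4967955  -0.36409157  0.067     ] 0.04959137369676758
foot [ 0.50925311 -0.34825312  0.004     ]
704 ((508.8370361328125, -347.6557312011719), (55.085540771484375, 13.456822395324707), 53.340763092041016) 0.06708065371548089
```

```bash
python3 - <<'E'
from h import *
x,y,yaw=.5088,-.3478,.931
gripper_to(.045,f_grip=40)
movep([x,y,.11],[np.pi,0,yaw])
print(move_l([x,y,.041],feed=.1,max_force=15))
gripper_to(0,f_grip=50);o=observe();print(o["opening"],o["grasp_force"],o["ft_force"],o["eef_pos"])
for k in(.3,.6,.9,1.15):
    movep([x,y,.041],[np.pi,0,yaw-k]);o=observe();print(k,o["ft_force"].round(1),o["torque"].round(2),o["tcp_rot"])
gripper_to(.05);hold(.3)
move_l([x,y,.2],feed=.25)
cal=get_calibration("wrist");im,d=get_image("wrist");save("pics/w2.png",im)
yy,xx=np.mgrid[0:300,150:360];q=np.c_[xx.ravel(),yy.ravel()].astype(float)
p=pts(cal,q,depth=d[0:300,150:360].ravel());p=p[(p[:,2]>.058)&(p[:,2]<.075)&(np.hypot(p[:,0]-x,p[:,1]-y)<.035)]
print(cv2.minAreaRect((p[:,:2]*1000).astype(np.float32)),observe()["time_s"])
E
```

```text
False
0.019698150615752877 48.60417366027832 [-5.66673392  4.55687661  7.95588388] [ 0.50806894 -0.3473322   0.04231028]
0.3 [-5.3  3.2  8.5] [0.65 0.97 0.06] [-3.14029925e+00  7.80017557e-04  6.31077449e-01]
0.6 [-5.7  3.4  6.8] [0.5  0.9  0.03] [-3.14108577e+00  8.96710143e-04  3.30834011e-01]
0.9 [-4.8  1.3  7.1] [ 0.43  0.82 -0.08] [3.14146730e+00 7.56801011e-04 3.04672444e-02]
1.15 [-5.4  1.7  5.9] [ 0.27  0.82 -0.13] [ 3.14100264e+00  5.66696280e-04 -2.19568554e-01]
((508.51776123046875, -347.7962646484375), (13.973772048950195, 55.832340240478516), 74.88064575195312) 6.6167
```

The bar is now at −15° (it was 53°), a turn of 1.19 rad, so the cock is clicked open. Next I'll look at the control and then the knob from close by.

```bash
python3 - <<'E'
from h import *
for n,(x,y,yaw) in dict(ctl=(.475,-.078,-.484),knob=(.512,.298,.695)).items():
    movep([x-.02*np.cos(yaw),y-.02*np.sin(yaw),.17],[np.pi,0,yaw]);hold(.2)
    cal=get_calibration("wrist");im,d=get_image("wrist");np.savez(n,im=im,d=d,cal=cal)
    o=observe();print(n,o["time_s"],o["eef_pos"],o["tcp_rot"])
a,b=[cv2.resize(np.load(n+".npz")["im"][70:270,160:360],(400,400),interpolation=cv2.INTER_CUBIC) for n in("ctl","knob")]
save("pics/ck.png",np.hstack([a,b]))
E
```

```text
ctl 7.9667 [ 0.45764658 -0.06958833  0.17009457] [ 3.14152486e+00 -1.63775697e-04 -4.85269385e-01]
knob 9.55 [0.4970826  0.28419432 0.17015866] [ 3.14145644e+00 -1.83337747e-04  6.93039101e-01]
```

View pics/ck.png

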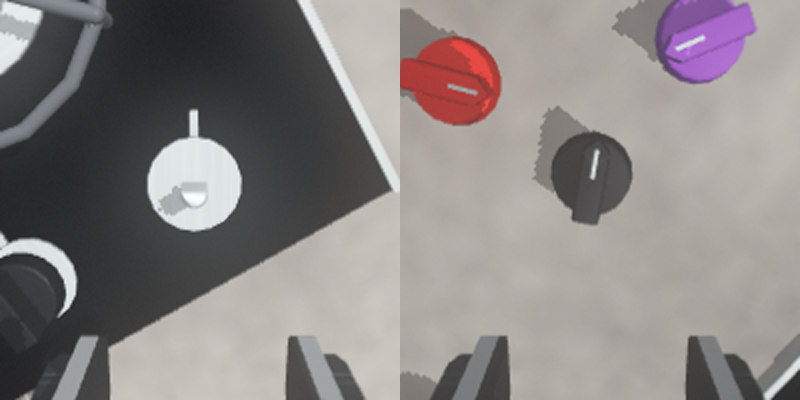

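Left: bare control, bezel centre at about crop (195,184), rib straight up to (193,110), D-spindle at (194,195) with its flat towards the rib. Right: black knob at (592,173), nose up and slightly right, pointer line (597,150)–(593,178). I'll now measure both by masks.

```bash
python3 - <<'E'
from h import *
def L(n):
    w=np.load(n+".npz",allow_pickle=True);return w["im"],w["d"],w["cal"].item()
im,d,c=L("ctl");g=cv2.cvtColor(im,cv2.COLOR_RGB2GRAY)
m=np.zeros_like(g);m[120:190,225:290]=(g[120:190,225:290]>110)
op=cv2.morphologyEx(m,cv2.MORPH_OPEN,cv2.getStructuringElement(cv2.MORPH_ELLIPSE,(17,17)))
ct=max(cv2.findContours(op,0,1)[0],key=cv2.contourArea).reshape(-1,2)
P=pts(c,ct,.012);A=np.c_[2*P[:,:2],np.ones(len(P))];s=np.linalg.lstsq(A,(P[:,:2]**2).sum(1),rcond=None)[0]
print("bezel",s[:2],"r",np.sqrt(s[2]+s[:2]@s[:2]))
rb=m.copy();rb[cv2.dilate(op,np.ones((5,5)))>0]=0;rb[145:]=0
v,u=np.nonzero(rb);R=pts(c,np.c_[u,v],.012)[:,:2].mean(0);print("rib",R,len(u),"ang",np.arctan2(*(R-s[:2])[::-1]))
def cloud(d,c,r0,r1,c0,c1):
    yy,xx=np.mgrid[r0:r1,c0:c1];q=np.c_[xx.ravel(),yy.ravel()].astype(float)
    return pts(c,q,depth=d[r0:r1,c0:c1].ravel())
p=cloud(d,c,130,190,225,290);t=p[(p[:,2]>.033)]
print("tip",len(t),t.mean(0),cv2.minAreaRect((t[:,:2]*1000).astype(np.float32)))
im,d,c=L("knob")
p=cloud(d,c,125,190,220,290);t=p[p[:,2]>.034]
r=cv2.minAreaRect((t[:,:2]*1000).astype(np.float32));print("bar",len(t),r,t.max(0),t[:,2].mean())
mu=t[:,:2].mean(0);w=np.linalg.svd(t[:,:2]-mu)[2][0];print("pca",mu,np.arctan2(w[1],w[0])%np.pi)
g=cv2.cvtColor(im,cv2.COLOR_RGB2GRAY);m=np.zeros_like(g);m[130:185,238:280]=g[130:185,238:280]>125
n,lab,st,ce=cv2.connectedComponentsWithStats(m);print(st,ce)
s=p[(p[:,2]>.014)&(p[:,2]<.022)];print("skirt",len(s),cv2.minEnclosingCircle((s[:,:2]*1000).astype(np.float32)))
dk=np.zeros_like(g);dk[125:190,220:285]=(im[125:190,220:285].max(2)<90)
E
```

```text
bezel [ 0.47713886 -0.07713727] r 0.02554714800045843
rib [ 0.50786822 -0.09287081] 48 ang -0.4732044065015349
tip 127 [ 0.48434392 -0.08129451  0.08309564] ((500.2654113769531, -89.10295867919922), (13.208901405334473, 65.22615051269531), 62.254791259765625)
bar 567 ((529.5140380859375, 310.71087646484375), (73.71443176269531, 13.975008010864258), 29.417016983032227) [0.5584954  0.33435355 0.31330721] 0.04954617826129985
pca [0.51704206 0.30395688] 0.5673879483209752
[[     0      0    512    384 195647]
 [   238    130     42     55    924]
 [   255    145      5     15     37]] [[255.46461229 191.67109641]
 [262.93722944 156.86255411]
 [256.89189189 151.78378378]]
skirt 707 ((515.4798583984375, 302.6772766113281), 21.402009963989258)
```

```bash
python3 - <<'E'
from h import *
def L(n):
    w=np.load(n+".npz",allow_pickle=True);return w["im"],w["d"],w["cal"].item()
def cloud(d,c,r0,r1,c0,c1,lo,hi):
    yy,xx=np.mgrid[r0:r1,c0:c1];q=np.c_[xx.ravel(),yy.ravel()].astype(float)
    p=pts(c,q,depth=d[r0:r1,c0:c1].ravel());return p[(p[:,2]>lo)&(p[:,2]<hi)]
im,d,c=L("ctl");t=cloud(d,c,130,190,225,290,.035,.045)
print("tip",len(t),t.mean(0),cv2.minAreaRect((t[:,:2]*1000).astype(np.float32)))
im,d,c=L("knob");t=cloud(d,c,125,190,220,290,.036,.05)
print("bar",len(t),cv2.minAreaRect((t[:,:2]*1000).astype(np.float32)),t[:,2].mean())
mu=t[:,:2].mean(0);w=np.linalg.svd(t[:,:2]-mu)[2][0];print("pca",mu,np.arctan2(w[1],w[0])%np.pi)
h=(t[:,:2]-mu)@w;print(h.min(),h.max())
ok=t[np.argsort(h*np.sign(w[0]))];print("nose",ok[-3:].mean(0),"tail",ok[:5].mean(0))
g=cv2.cvtColor(im,cv2.COLOR_RGB2GRAY);m=np.uint8(g[144:162,254:262]>125);v,u=np.nonzero(m)
q=pts(c,np.c_[u+254,v+144].astype(float),.04)[:,:2];mu=q.mean(0);w=np.linalg.svd(q-mu)[2][0];print("line",mu,np.arctan2(w[1],w[0])%np.pi)
s=cloud(d,c,125,190,220,290,.012,.021);print("skirt",len(s),cv2.minEnclosingCircle((s[:,:2]*1000).astype(np.float32)))
E
```

```text
tip 103 [ 0.47555769 -0.07640558  0.03756865] ((475.1532897949219, -75.93685150146484), (13.172162055969238, 8.489623069763184), 62.561187744140625)
bar 546 ((516.0123901367188, 303.0978088378906), (42.71425247192383, 13.975008010864258), 29.417016983032227) 0.04041890267084658
pca [0.51555079 0.30286466] 0.5142363249587332
-0.021873725521894608 0.020843410143268504
nose [0.53425741 0.31339979 0.03917284] tail [0.49828236 0.29204713 0.03914847]
line [0.52443252 0.30794963] 0.5240813401284958
skirt 732 ((515.3800048828125, 302.7453918457031), 21.450254440307617)
```

```bash
python3 - <<'E'
from h import *
x,y,yaw=.5147,.3024,.516
movep([x,y,.09],[np.pi,0,yaw])
print(move_l([x,y,.0215],feed=.08,max_force=6));o=observe();print(o["eef_pos"],o["tcp_rot"],o["ft_force"])
gripper_to(0,f_grip=80);o=observe();print(o["opening"],o["grasp_force"],o["ft_force"],o["eef_pos"],o["tcp_rot"])
move_l([x,y,.16],feed=.15)
x,y,yaw=.4774,-.0771,-.476
movep([x,y,.16],[np.pi,0,yaw]);hold(.3)
cal=get_calibration("wrist");im,d=get_image("wrist");np.savez("held",im=im,d=d,cal=cal)
o=observe();print(o["time_s"],o["opening"],o["eef_pos"],o["tcp_rot"],o["ft_force"])
save("pics/held.png",cv2.resize(im[130:370,130:390],(780,720))[:600])
E
```

```text
False
[0.5151842  0.30263617 0.02197519] [ 3.14151894e+00 -9.25728333e-04  5.15988395e-01] [ 0.2359278  -0.04012315  0.26146625]
0.012209359676953668 81.19761943817139 [-0.4971363  -0.7029541   4.15106274] [0.51527739 0.30262142 0.0222898 ] [ 3.14140311e+00 -1.33552133e-03  5.16016605e-01]
14.2667 0.01169660320809346 [ 0.47755766 -0.07662489  0.15998075] [ 3.14158419e+00  4.27780208e-05 -4.74951636e-01] [-0.08156329 -0.04876685 -0.61832916]
```

View pics/held.png

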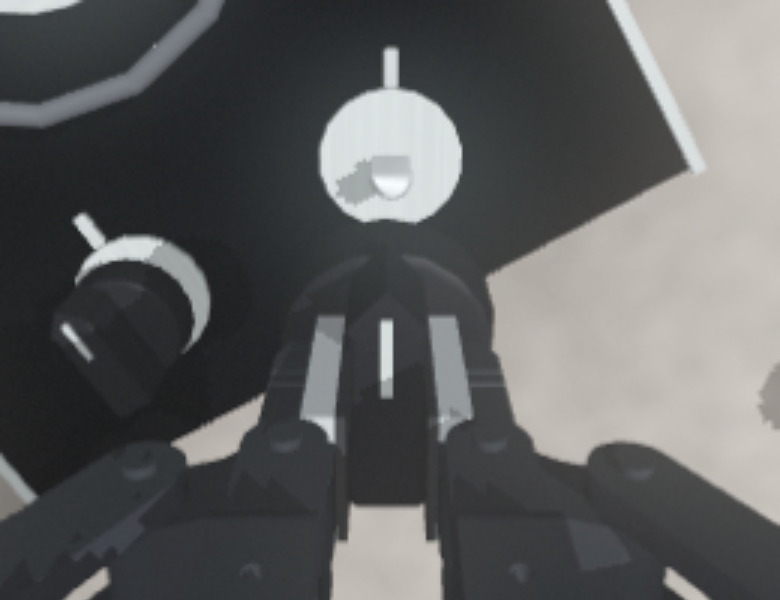

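The knob is held straight, with its pointer line parallel to the bezel's rib (pointer at (387,358) in the crop, rib at (391,68)). I'll check the knob's axis through the pointer, then insert with a force limit.

```bash
python3 - <<'E'
from h import *
cal=np.load("held.npz",allow_pickle=True)["cal"].item()
q=pts(cal,[(130+387/3,130+320/3),(130+387/3,130+397/3)],.178)[:,:2];yaw=-.476
u=np.array([np.cos(yaw),np.sin(yaw)]);ax=q.mean(0)-.0112*u
print("line ang",np.arctan2(*(q[0]-q[1])[::-1]),"axis est",ax,"minus eef",ax-observe()["eef_pos"][:2])
x,y=.4774,-.0771
move_l([x,y,.066],feed=.12);hold(.3);o=observe();print(o["eef_pos"],o["ft_force"])
for z in(.062,.058,.054,.050,.046):
    s=move_l([x,y,z],feed=.03,max_force=10);o=observe();print(z,s,o["eef_pos"].round(4),o["ft_force"].round(1),o["torque"].round(2),o["tcp_rot"].round(3))
    if s:break
E
```

```text
line ang -0.4756338869115173 axis est [ 0.47693324 -0.07569622] minus eef [-0.00062442  0.00092867]
[ 0.47781591 -0.07723648  0.06659721] [-0.12551397 -0.27871221 -0.8660438 ]
0.062 False [ 0.4771 -0.077   0.0616] [-0.4  0.6 -0.2] [-0.02  0.03 -0.05] [ 3.141e+00  1.000e-03 -4.760e-01]
0.058 False [ 0.4771 -0.077   0.0576] [ 0.3  0.4 -0.9] [-0.01 -0.04  0.02] [ 3.141e+00  1.000e-03 -4.760e-01]
0.054 False [ 0.4772 -0.077   0.0537] [ 0.4  0.1 -0.9] [-0.03 -0.05 -0.03] [-3.142  0.    -0.476]
0.05 False [ 0.4773 -0.077   0.0497] [-0.1 -0.4 -1.2] [-0.05 -0.01 -0.01] [-3.142  0.    -0.476]
0.046 False [ 0.4773 -0.077   0.0457] [-1.1 -0.6 -1.1] [-0.07  0.08  0.  ] [-3.142  0.    -0.476]
```

It is sliding on freely. Now press to the stop.

```bash
python3 - <<'E'
from h import *
x,y=.4774,-.0771
for z in(.043,.041,.039,.037,.035,.033,.031):
    s=move_l([x,y,z],feed=.02,max_force=12);hold(.1);o=observe();print(z,s,o["eef_pos"].round(4),o["ft_force"].round(1),o["opening"].round(4))
    if o["ft_force"][2]>20:break
hold(.5);o=observe();print(o["time_s"],o["eef_pos"],o["ft_force"],o["torque"],o["tcp_rot"],o["opening"])
im,d=get_image("wrist");save("pics/press.png",cv2.resize(im[100:340,130:390],(650,600)))
im,d=get_image("top");np.savez("top2",im=im,d=d)
E
```

```text
Traceback (most recent call last):
AttributeError: 'float' object has no attribute 'round'
```

```bash
python3 - <<'E'
from h import *
x,y=.4774,-.0771
for z in(.041,.039,.037,.035,.033,.031):
    s=move_l([x,y,z],feed=.02,max_force=12);hold(.1);o=observe();print(z,s,o["eef_pos"].round(4),o["ft_force"].round(1),round(o["opening"],4))
    if o["ft_force"][2]>20:break
hold(.5);o=observe();print(o["time_s"],o["eef_pos"],o["ft_force"],o["torque"],o["tcp_rot"],o["opening"])
im,d=get_image("wrist");save("pics/press.png",cv2.resize(im[100:340,130:390],(650,600)))
im,d=get_image("top");np.savez("top2",im=im,d=d)
E
```

```text
0.041 False [ 0.4776 -0.0772  0.0412] [-2.  -1.5  4.9] 0.012
0.039 False [ 0.4776 -0.0773  0.0393] [-2.2 -1.5  6.4] 0.0119
0.037 False [ 0.4776 -0.0773  0.0374] [-2.5 -1.1  7.4] 0.0122
0.035 False [ 0.4777 -0.0773  0.036 ] [-4.9 -1.2 12.1] 0.0119
0.033 False [ 0.478  -0.0774  0.0356] [-11.9   0.3  28. ] 0.0121
19.5667 [ 0.47794742 -0.07735595  0.03559852] [-10.9667844    1.52355232  29.09123861] [0.18784449 2.11323356 0.06901684] [ 3.14125255e+00 -1.62922779e-04 -4.75667855e-01] 0.012262677993986545
```

View pics/press.png

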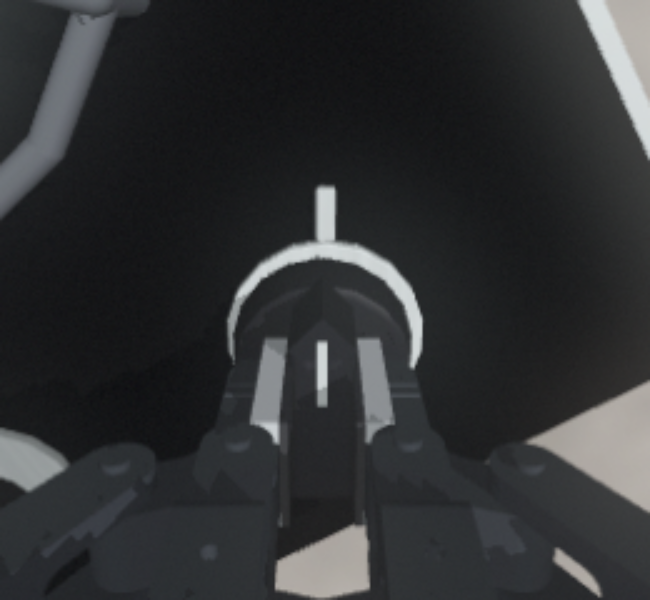

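The knob is concentric in the bezel with its pointer under the rib. The force rose along the spring and then hit the rigid stop at TCP z 0.036, as predicted. It is holding at about 29 N, so I'll hand it in.

```bash
python3 -c "
from plant import *
print(job_done())"
```

```text
the job is handed in; nothing more can be done
None
```

The gas cock is clicked open (about 1.19 rad), and the knob is fully home on the spindle and still held against its stop at about 29 N; I handed the job in at about 20 s on the robot's clock, and no verdict came back.

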